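Put the car-kit parts back in their own trays

TASK

The geared motor, the wheel and the battery holder of the model car lie in each other's trays. Park one of them in the empty spare tray with the blank tab, then move all three round until each lies flat in the pocket of the tray whose raised symbol shows its outline (narrow bar: motor, disc: wheel, wide block: battery holder), with the spare tray empty again. Set each part down gently, never dropping it, and let go of everything.

Things in the scene. Friction and masses are not known exactly. Their poses are not given: they have to be found in the camera images.
- motor_center (a point): Geared motor lying flat: grey block 48 x 24 x 24 mm with a steel can (21 mm across, 25 long) on its +x end, 73 mm long in all; a white shaft stub 6 mm across stands 8 mm up at x = -25 mm. 50 g. Point: its middle, 12 mm above its underside; x along its length, y across its 24 mm width. Grip across y here. Starts in the disc tray.
- wheel_center (a point): Car wheel lying flat, black tyre and grey hub: plain disc 60 mm across, 26 mm thick, about 60 g. Point: its centre, 13 mm above its underside; z up. Grip across its diameter. Starts in the wide-block tray.
- cells_center (a point): Black battery holder with three silver cells side by side, lying flat: 60 mm along x, 48 mm along y, 24 mm high, about 90 g. Point: its middle, 12 mm above its underside; z up. Grip across y, the 48 mm width. Starts in the narrow-bar tray.
- tray_motor: White parts tray, grey rim, fixed to the desk. Pocket 90 x 90 mm (96 outside), rim 7 mm and floor 3 mm above the desk; holds one part. A label tab 38 x 96 mm, 6 mm high, lies along its -x side (nearer the robot). Origin: under the pocket's centre, at desk height; x, y along its sides, z up. On the tab a raised black narrow bar, 60 x 12 mm: the motor's tray.
- tray_wheel: White parts tray, grey rim, fixed to the desk. Pocket 90 x 90 mm (96 outside), rim 7 mm and floor 3 mm above the desk; holds one part. A label tab 38 x 96 mm, 6 mm high, lies along its -x side (nearer the robot). Origin: under the pocket's centre, at desk height; x, y along its sides, z up. On the tab a raised black disc, 32 mm across: the wheel's tray.
- tray_cells: White parts tray, grey rim, fixed to the desk. Pocket 90 x 90 mm (96 outside), rim 7 mm and floor 3 mm above the desk; holds one part. A label tab 38 x 96 mm, 6 mm high, lies along its -x side (nearer the robot). Origin: under the pocket's centre, at desk height; x, y along its sides, z up. On the tab a raised black wide block, 50 x 30 mm: the battery holder's tray.
- tray_spare: White parts tray, grey rim, fixed to the desk. Pocket 90 x 90 mm (96 outside), rim 7 mm and floor 3 mm above the desk; holds one part. A label tab 38 x 96 mm, 6 mm high, lies along its -x side (nearer the robot). Origin: under the pocket's centre, at desk height; x, y along its sides, z up. Its tab is blank; empty at the start: the spare tray, for parking a part.

How it is judged:
On the way:
1. one of the three parts is parked: lying flat, released and at rest in the spare tray's pocket (((horizontal distance between motor_center and tray_spare below 0.04 m and z of motor_center in the frame of tray_spare between 0.013 and 0.017 m and angle between motor_center's own z axis and vertical below 0.06 rad and contact force between the fingers and motor below 0.05 N and linear speed of motor below 0.02 m/s and angular speed of motor below 0.2 rad/s) or (horizontal distance between wheel_center and tray_spare below 0.04 m and z of wheel_center in the frame of tray_spare between 0.014 and 0.018 m and angle between wheel_center's own z axis and vertical below 0.06 rad and contact force between the fingers and wheel below 0.05 N and linear speed of wheel below 0.02 m/s and angular speed of wheel below 0.2 rad/s) or (horizontal distance between cells_center and tray_spare below 0.04 m and z of cells_center in the frame of tray_spare between 0.013 and 0.017 m and angle between cells_center's own z axis and vertical below 0.06 rad and contact force between the fingers and cells below 0.05 N and linear speed of cells below 0.02 m/s and angular speed of cells below 0.2 rad/s))), for 0.2 s.
At the end, for the whole second after the job is handed in: The motor lies in the bar tray, the wheel in the disc tray and the battery holder in the wide-block tray, each with its middle within 40 mm of the pocket's centre, flat on the pocket's floor (height within 2 mm, tilt under 0.06 rad), right side up, released and at rest; so the spare tray is empty (horizontal distance between motor_center and tray_motor below 0.04 m and z of motor_center in the frame of tray_motor between 0.013 and 0.017 m and angle between each of motor_center, wheel_center, cells_center's own z axis and vertical below 0.06 rad and contact force between the fingers and motor below 0.05 N and linear speed of each of motor, wheel, cells below 0.02 m/s and angular speed of each of motor, wheel, cells below 0.2 rad/s and horizontal distance between wheel_center and tray_wheel below 0.04 m and z of wheel_center in the frame of tray_wheel between 0.014 and 0.018 m and contact force between the fingers and wheel below 0.05 N and horizontal distance between cells_center and tray_cells below 0.04 m and z of cells_center in the frame of tray_cells between 0.013 and 0.017 m and contact force between the fingers and cells below 0.05 N); the robot touches nothing.
It fails at once if the motor is dropped or thrown (moving faster than 0.8 m/s, as after a fall of 33 mm, with nothing holding it) (linear speed of motor above 0.8 m/s and contact force between the fingers and motor below 0.01 N).
It fails at once if the wheel is dropped or thrown (moving faster than 0.8 m/s, as after a fall of 33 mm, with nothing holding it) (linear speed of wheel above 0.8 m/s and contact force between the fingers and wheel below 0.01 N).
It fails at once if the battery holder is dropped or thrown (moving faster than 0.8 m/s, as after a fall of 33 mm, with nothing holding it) (linear speed of cells above 0.8 m/s and contact force between the fingers and cells below 0.01 N).
It also fails if it takes over 115 s, if anything falls off the work surface, if the arm or the gripper's body presses on something with over 40 N, if the wrist force passes 120 N, or if a joint passes its speed limit or range.

ROBOT

A 6-joint arm with a two-finger parallel gripper is mounted at the origin on the work surface. World frame = base frame: x ahead of the robot, y to its left, z up, the work surface at z = 0. Lengths are in m, angles in rad, forces in N, time in s.
With the tool pointing down it reaches from about 0.375 to 0.9 m from the base axis. Payload 3.1 kg.
Tool frame: the origin (TCP) lies on the centre line of the jaws, within the pads' length; the fingertips stand ctrl.tip_reach ahead of it and the grasp point (between the pads) lies 8 mm behind it (ctrl.tip_reach is the distance from the TCP to the fingertips, in m); z points along the fingers, y is the direction in which the jaws open and shut (so a half turn about z gives the same grasp; the last joint's range is limited). The gripper opens to 87 mm and grips with 3 to 60 N. Pads are 19 mm wide; open, the fingers measure 117 mm over their backs; the gripper's body (75 mm by 190 mm) begins 51 mm behind the grasp point.
Start: joints at [1.163, 0.527, 1.433, -0, 1.181, -0.178], TCP at [0.142, 0.609, 0.234] pointing down, gripper open.
Joint ranges: [-3.08, 3.08], [-0.75, 2.2], [0.22, 2.44], [-1.43, 4.57], [0, 2.65], [-2.85, 2.85]. Speed limits (rad/s): [2.79, 2.79, 3.14, 3.14, 3.14, 3.14].

INTERFACE

Orientations are given as a 3x3 rotation matrix whose columns are the frame's x, y, z axes.
In Python, from workcell import ctrl gives the robot as it stands. Calls block until the motion is done:
- ctrl.move_to(position, orientation): joint-space move of the TCP to a pose.
- ctrl.line_to(position, rotation=None, v=0.15, threshold=None): straight line of the TCP; rotation=None keeps the orientation; v is the mean speed in m/s. With threshold (N) it stops when the force on the tool has changed by that much, and returns True; else False.
- ctrl.set_joints(angles): joint-space move.
- ctrl.open() and ctrl.gripper_close(grasp_force=None): open the fingers fully, or close them until they stop; grasp_force is the grip in N (None keeps the last).
- ctrl.sleep(seconds).
- ctrl.ik(position, orientation): joint angles nearest the present ones, or None.
- ctrl.state(): the state.
- ctrl.grab_frame(name): name is "scene" or "top"; returns (picture, depth): 420x560x3 uint8, blue, green, red; 420x560 float32, m along the optical axis (not along the pixel's ray), 0 where there is no reading.
- ctrl.calibration(name): a dict with "K" (3x3 intrinsics, pixels), "k1" (the pictures are not rectified: a ray, as slopes to the right and down, at radius r is drawn at 1 + k1 r^2 times it, then the intrinsics apply), "extrinsics" (4x4, takes a point from world to camera coordinates). Camera axes: x right, y down, z forward; pixel columns grow to the right and rows downward; lengths in m; the calibration is good to about 2 mm. A picture is of the moment at which its call begins. calibration takes no time and is no camera call.
A pose or a line that the arm cannot do raises ctrl.MotionError and nothing moves.
- ctrl.sign_off(): hands the job in, once; it reports no verdict.
The state is a dict: "time_s": time; "q": joint angles; "qvel": joint speeds; "joint_efforts": joint torques, N m; "position": TCP position; "tool_rot": TCP orientation; "wrist_force": force on the tool from outside, world axes, zero at the start; "ft_torque": the same for the moment, N m; "width": finger opening in m.
Only numpy, scipy, OpenCV 4.12 (cv2) and the standard library are available. Lean on these libraries where they do the work, as an engineer would, in place of code of your own. Each camera call takes 0.05 s, during which the arm holds its last target. There are 200 camera calls.

## Working session

There is one attempt and no reset: what is moved stays moved. The work goes in short steps, each a Python script; the robot and the scene stay as the last script left them, time stands still between calls to the robot, and variables do not carry over. Pictures are saved under pics/ and viewed, about 12 in all and at most 16, crops included, and the job is handed in when it is done.

```bash
mkdir -p pics; ls; python3 - <<'E'
from workcell import ctrl
import cv2,numpy as np
for n in("top","scene"):
    p,d=ctrl.grab_frame(n); cv2.imwrite(f"pics/{n}0.png",p); np.save(f"pics/{n}0.npy",d)
    c=ctrl.calibration(n); print(n,c)
print(ctrl.tip_reach,ctrl.state())
E
```

```text
pics
top {'K': array([[383.66181431,   0.        , 282.16202814],
       [  0.        , 383.66181431, 209.51861444],
       [  0.        ,   0.        ,   1.        ]]), 'k1': -0.01621834027250905, 'extrinsics': array([[-3.34201817e-04, -9.99463997e-01,  3.27354036e-02,
        -1.00993779e-02],
       [-9.86018627e-01, -5.12550523e-03, -1.66556284e-01,
         5.31342207e-01],
       [ 1.66634794e-01, -3.23333811e-02, -9.85488406e-01,
         6.83138156e-01],
       [ 0.00000000e+00,  0.00000000e+00,  0.00000000e+00,
         1.00000000e+00]])}
scene {'K': array([[389.14418218,   0.        , 283.81577482],
       [  0.        , 389.14418218, 213.52863682],
       [  0.        ,   0.        ,   1.        ]]), 'k1': -0.09730823867046166, 'extrinsics': array([[-0.42533149,  0.90498651, -0.00962003,  0.23403774],
       [ 0.76263386,  0.35266369, -0.54223419, -0.40074673],
       [-0.48732199, -0.23796584, -0.84017233,  1.18989152],
       [ 0.        ,  0.        ,  0.        ,  1.        ]])}
0.011 {'time_s': 0.1, 'q': array([ 1.16250141e+00,  5.28363243e-01,  1.43378257e+00, -1.14065158e-05,
        1.18138996e+00, -1.78482317e-01]), 'qvel': array([-0.00071444, -0.00127666, -0.0035517 , -0.00070083,  0.00139077,
        0.00157951]), 'joint_efforts': array([-1.64284347e-04, -4.40986061e+01, -1.77150285e+01,  6.35151076e-02,
        5.33924892e-02, -5.15029546e-05]), 'position': array([0.14207729, 0.60797974, 0.23267291]), 'tool_rot': array([[-9.73709961e-01,  2.27790102e-01, -7.61821205e-04],
       [ 2.27791130e-01,  9.73708378e-01, -1.78758439e-03],
       [ 3.34597660e-04, -1.91412484e-03, -9.99998112e-01]]), 'wrist_force': array([-0.13638126,  0.65760614,  1.42708167]), 'ft_torque': array([ 0.01487252, -0.01598102, -0.01587227]), 'width': 0.0868014104804173}
```

View pics/top0.png

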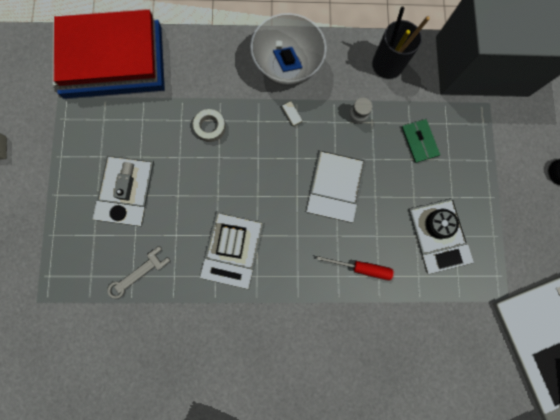

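View pics/scene0.png

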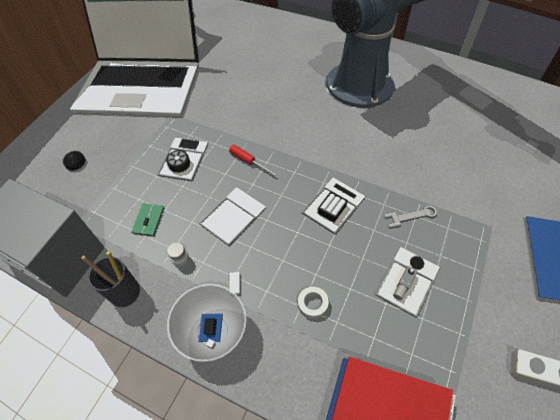

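```bash
cat > h.py <<'E'
import cv2,numpy as np
from workcell import ctrl
def cloud(d,n="top"):
    c=ctrl.calibration(n);K=c["K"];T=c["extrinsics"]
    v,u=np.mgrid[:d.shape[0],:d.shape[1]].astype(np.float64)
    p=np.stack([u,v],-1).reshape(-1,1,2)
    r=cv2.undistortPoints(p,K,np.array([c["k1"],0,0,0,0.])).reshape(*d.shape,2)
    X=np.dstack([r*d[...,None],d])
    return (X-T[:3,3])@T[:3,:3]   # world
def uv(P,n="top"):
    c=ctrl.calibration(n);T=c["extrinsics"]
    r=cv2.Rodrigues(T[:3,:3])[0]
    return cv2.projectPoints(np.asarray(P,float).reshape(-1,1,3),r,T[:3,3],c["K"],np.array([c["k1"],0,0,0,0.]))[0].reshape(-1,2)
def ray(u,v,z,n="top"):
    c=ctrl.calibration(n);T=c["extrinsics"]
    r=cv2.undistortPoints(np.array([[[u,v]]],float),c["K"],np.array([c["k1"],0,0,0,0.])).ravel()
    dr=T[:3,:3].T@np.array([*r,1]);o=-T[:3,:3].T@T[:3,3]
    return o+dr*(z-o[2])/dr[2]
E
python3 - <<'E'
from h import *
p=cv2.imread("pics/top0.png");d=np.load("pics/top0.npy");W=cloud(d)
cs=dict(disc=(125,188),bar=(232,250),spare=(337,186),wide=(441,236))
rows=[]
for k,(u,v) in cs.items():
    c=p[v-40:v+40,u-40:u+40];m=cv2.resize(c,(300,300),interpolation=cv2.INTER_CUBIC)
    for t in range(0,80,10):
        cv2.putText(m,str(u-40+t),(int(t*3.75),8),0,.3,(0,0,255)) ;cv2.putText(m,str(v-40+t),(0,int(t*3.75)+4),0,.3,(0,0,255))
    rows.append(m)
    w=W[v-40:v+40,u-40:u+40].reshape(-1,3)
    dz=np.median(w[w[:,2]<0.003][:,2]) if (w[:,2]<.003).any() else 9
    hi=w[(w[:,2]>.018)&(w[:,2]<.06)]
    print(k,"desk z",dz,"pct",np.percentile(w[:,2],[5,25,50,75,95]).round(4))
    if len(hi)>20: print(len(hi),hi.mean(0).round(4),cv2.minAreaRect(hi[:,:2].astype(np.float32)*1000), np.percentile(hi[:,2],[50,90]))
cv2.imwrite("pics/mos.png",np.vstack([np.hstack(rows[:2]),np.hstack(rows[2:])]))
E
```

```text
disc desk z 0.001133958891786484 pct [-0.0007  0.001   0.0026  0.0055  0.0256]
467 [0.5892 0.3005 0.026 ] ((592.59765625, 301.69854736328125), (25.46506118774414, 73.61641693115234), 82.66261291503906) [0.02637675 0.02881678]
bar desk z 0.0010977386536439773 pct [-0.0007  0.001   0.0028  0.0063  0.0262]
737 [0.4736 0.0892 0.0254] ((474.2259216308594, 89.1279067993164), (48.40312957763672, 60.18622970581055), 80.59310150146484) [0.02569086 0.02811629]
spare desk z 0.001281585960569597 pct [-0.0005  0.001   0.0025  0.0044  0.0075]
wide desk z 0.001188907593025798 pct [-0.0005  0.0011  0.0028  0.0067  0.0301]
761 [ 0.5082 -0.3236  0.0292] ((509.12469482421875, -325.40350341796875), (58.87507247924805, 58.54273223876953), 38.765262603759766) [0.02968115 0.03140669]
```

View pics/mos.png

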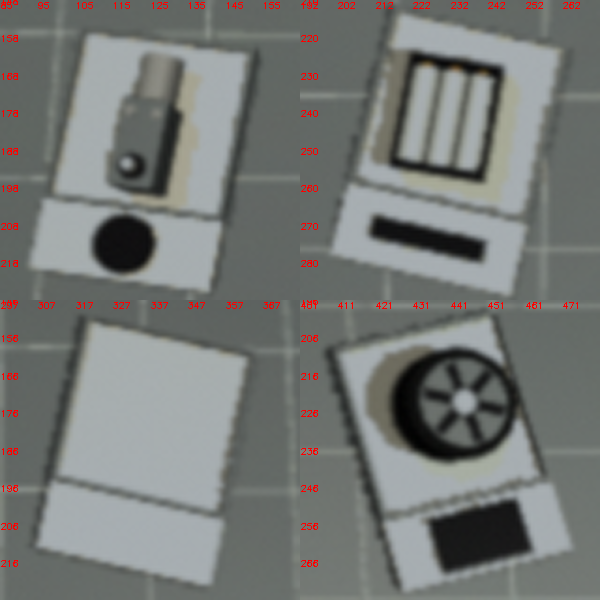

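```bash
cat >> h.py <<'E'
def R(yaw):
    c,s=np.cos(yaw),np.sin(yaw); return np.array([[c,s,0],[s,-c,0],[0,0,-1.]])
S=3.75
C=dict(disc=(85,148,[(88,33),(257,55),(222,218),(52,195)]),bar=(192,210,[(98,12),(263,48),(226,217),(57,182)]),
 spare=(297,146,[(84,18),(249,55),(220,215),(55,178)]),wide=(401,196,[(30,48),(192,15),(245,180),(85,217)]))
def tray(k):
    u,v,cs=C[k]; P=np.array([ray(u+a/S-.37,v+b/S-.37,.007)[:2] for a,b in cs])
    e=(P[0]-P[3])+(P[1]-P[2])          # +x dir
    f=(P[0]-P[1])+(P[3]-P[2])          # +y dir
    yaw=np.angle(complex(*e)+complex(*f)*-1j)
    return P.mean(0),yaw,np.linalg.norm(P-np.roll(P,1,0),axis=1)
H=.14
def go(xy,z,yaw): ctrl.move_to([*xy,z],R(yaw))
def best(xy,yaw):
    """half-turn choice with smallest |j6|"""
    o=[(abs(q[5]),y) for y in(yaw,yaw+np.pi) if (q:=ctrl.ik([*xy,H],R(y))) is not None]
    return min(o)[1]
def pick(xy,yaw,zg=.021,force=20):
    ctrl.open(); go(xy,H,yaw)
    hit=ctrl.line_to([*xy,zg],threshold=6,v=.12)
    s=ctrl.state();print("down",hit,s["position"].round(4))
    ctrl.gripper_close(force); w=ctrl.state()["width"]
    ctrl.line_to([*xy,H],v=.12); s=ctrl.state()
    print("width",w,s["width"],"t",s["time_s"],"F",s["wrist_force"].round(2))
def place(xy,yaw,zg=.021):
    go(xy,H,yaw); ctrl.line_to([*xy,zg+.006],v=.12)
    hit=ctrl.line_to([*xy,zg-.0015],v=.02,threshold=2.5)
    s=ctrl.state();print("set",hit,s["position"].round(4),s["wrist_force"].round(2))
    ctrl.open(); ctrl.line_to([*xy,H],v=.15); print("t",ctrl.state()["time_s"])
E
python3 - <<'E'
from h import *
for k in C:
    p,y,l=tray(k);print(k,p.round(4),np.degrees(y).round(1),(l*1000).round(1))
    for yy in (y,y+np.pi):
        q=ctrl.ik([*p,H],R(yy)); q2=ctrl.ik([*p,.0195],R(yy)); print(None if q is None else q.round(2),q2 is not None)
E
```

```text
disc [0.5944 0.3027] -7.8 [89.8 91.9 90.3 90.8]
[ 0.3   0.69  1.4  -0.    1.05  2.01] True
[ 0.3   0.69  1.4  -0.    1.05 -1.13] True
bar [0.4766 0.0834] -11.8 [91.3 89.4 90.3 89.5]
[-0.06  0.49  1.87 -0.    0.78  1.72] True
[-0.06  0.49  1.87 -0.    0.78 -1.42] True
spare [ 0.6066 -0.1223] -12.0 [91.5 92.8 91.4 90.9]
[-0.38  0.63  1.53 -0.    0.98  1.4 ] True
[-0.38  0.63  1.53 -0.    0.98 -1.74] True
wide [ 0.5055 -0.3232] 13.3 [94.  92.6 92.5 90.5]
[-0.75  0.61  1.58 -0.    0.95  0.58] True
[-0.75  0.61  1.58 -0.    0.95 -2.56] True
```

```bash
python3 - <<'E'
from h import *
pick((.5926,.3017),np.radians(-7.3)+np.pi)
p,y,_=tray("spare")
place(p,y+np.pi)
pp,d=ctrl.grab_frame("top");cv2.imwrite("pics/t1.png",pp)
cv2.imwrite("pics/t1c.png",cv2.resize(pp[130:300,80:480],(800,340),interpolation=cv2.INTER_CUBIC))
E
```

```text
down False [0.5933 0.302  0.0219]
width 0.02371410392106678 0.024057707124967975 t 5.6333 F [ 0.33 -0.38 -1.26]
set True [ 0.607  -0.1225  0.0208] [-0.57 -0.1   4.44]
t 10.8417
```

View pics/t1c.png

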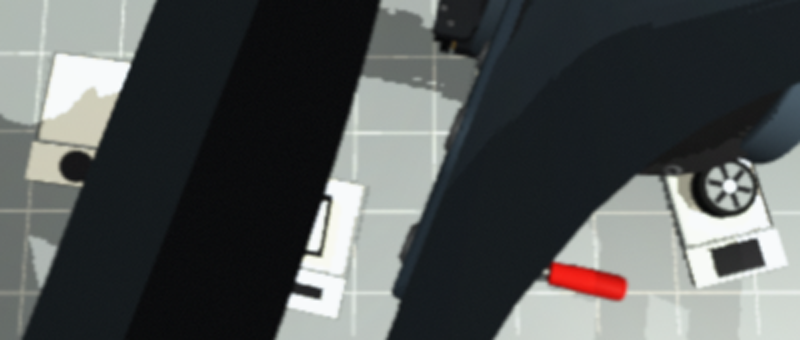

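```bash
python3 - <<'E'
from h import *
w=ray(444.4,222.8,.029);print("wheel",w)
pick((.5088,-.3245),tray("wide")[1])
pp,d=ctrl.grab_frame("top");cv2.imwrite("pics/t2.png",pp)
p,y,_=tray("disc")
place(p,y+np.pi)
pp,d=ctrl.grab_frame("top");cv2.imwrite("pics/t3.png",pp);np.save("pics/t3.npy",d)
a,b=[cv2.resize(cv2.imread(f"pics/{n}.png")[130:280,80:480],(800,300),interpolation=cv2.INTER_CUBIC) for n in("t2","t3")]
cv2.imwrite("pics/t23.png",np.vstack([a,b]))
E
```

```text
wheel [ 0.50927143 -0.32758597  0.029     ]
down False [ 0.5093 -0.3249  0.0217]
width 0.05931259632399266 0.05965737339946148 t 15.9917 F [ 0.85  0.01 -0.94]
set True [0.5949 0.3029 0.0212] [ 0.9  -0.08  4.21]
t 21.4833
```

View pics/t23.png

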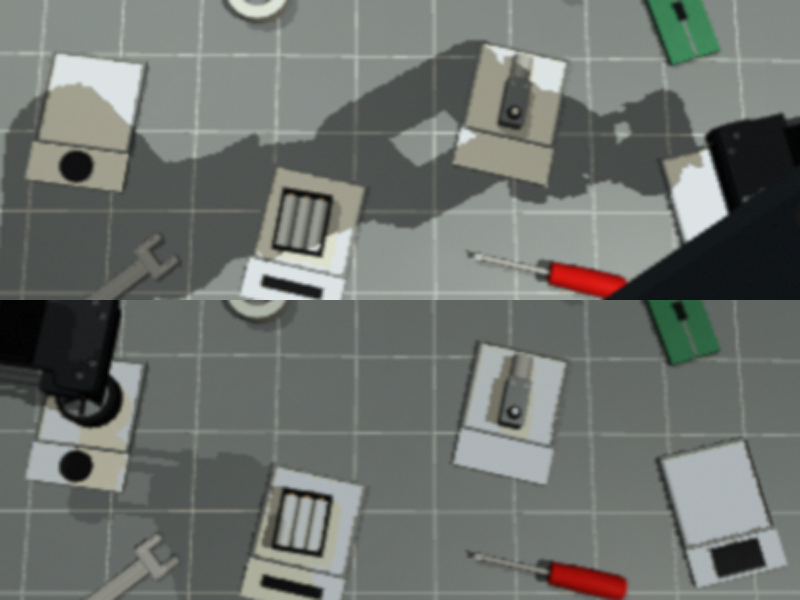

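The motor lies in the spare tray, at about (515,395) in the lower crop. The wheel is in the disc tray at about (88,398), and the wide-block tray is empty. Next I move the battery holder, re-measure the motor by depth, and move it.

```bash
python3 - <<'E'
from h import *
W=cloud(np.load("pics/t3.npy"))
w=W[140:225,300:375].reshape(-1,3);w=w[(w[:,2]>.018)&(w[:,2]<.05)]
(c,s,a)=cv2.minAreaRect(w[:,:2].astype(np.float32)*1000);print(c,s,a)
my=a if s[0]>s[1] else a-90
if my>45: my-=180
if my<-90: my+=180
print("motor yaw",my)
assert 20<min(s)<30 and 68<max(s)<78 and -30<my<10
pick((.4742,.0891),np.radians(-9.4),force=25)
p,y,_=tray("wide");place(p,y)
pick((c[0]/1000,c[1]/1000),np.radians(my)+np.pi)
p,y,_=tray("bar");place(p,y+np.pi)
ctrl.set_joints([-1.6,.3,1.5,0,1.2,0])
pp,d=ctrl.grab_frame("top");W=cloud(d)
for k in("disc","bar","wide"):
    t=tray(k)[0];m=W[(np.linalg.norm(W[...,:2]-t,axis=-1)<.06)&(W[...,2]>.018)&(W[...,2]<.05)]
    print(k,t.round(4),cv2.minAreaRect(m[:,:2].astype(np.float32)*1000),np.percentile(m[:,2],[10,50,90]).round(4))
cv2.imwrite("pics/t4.png",cv2.resize(pp[130:300,80:480],(800,340),interpolation=cv2.INTER_CUBIC))
q,_=ctrl.grab_frame("scene");cv2.imwrite("pics/s4.png",cv2.resize(q[120:330,140:460],(800,525),interpolation=cv2.INTER_CUBIC))
s=ctrl.state();print(s["time_s"],s["position"])
E
```

```text
(606.9268188476562, -122.63188934326172) (23.91803741455078, 73.58982849121094) 77.75141906738281
motor yaw -12.248580932617188
down False [0.4746 0.0891 0.0214]
width 0.047773160259968 0.047768535158529565 t 27.1667 F [-0.61  0.37 -1.  ]
set True [ 0.5059 -0.3235  0.021 ] [0.14 0.18 4.31]
t 32.0333
down False [ 0.6076 -0.1229  0.0218]
width 0.023764022007098446 0.023625079969752105 t 37.575 F [-0.17 -0.53 -0.77]
set True [0.477  0.0834 0.0208] [ 0.96 -0.03  3.72]
t 42.1833
disc [0.5944 0.3027] ((597.7836303710938, 302.6962890625), (59.22220230102539, 58.23352813720703), 44.65815353393555) [0.0268 0.0294 0.0311]
bar [0.4766 0.0834] ((477.06878662109375, 83.11302947998047), (23.897851943969727, 73.12370300292969), 78.00440979003906) [0.0227 0.0266 0.0286]
wide [ 0.5055 -0.3232] ((505.6960754394531, -322.7395935058594), (60.01518249511719, 50.4005126953125), 12.938956260681152) [0.0218 0.0257 0.028 ]
45.0583 [ 0.0950866  -0.57351793  0.34410386]
```

View pics/t4.png

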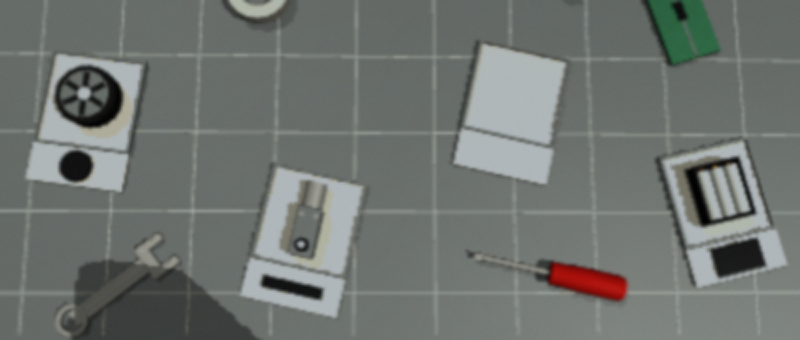

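View pics/s4.png

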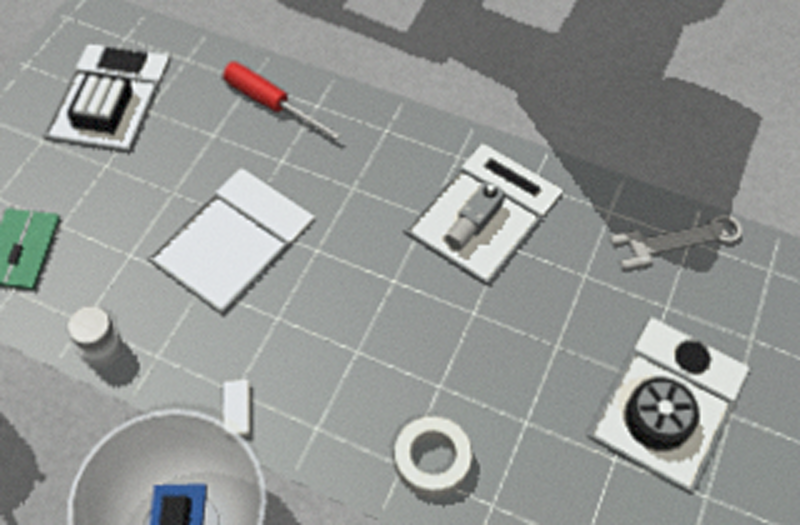

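In the top crop, the wheel (87,95) is in the disc tray, the motor (307,218) in the bar tray and the holder (720,190) in the wide-block tray. The spare tray (517,95) is empty. The scene picture agrees, with all parts flat and clear of the rims.

```bash
python3 -c "
from workcell import ctrl
ctrl.sign_off()"
```

```text
the job is handed in; nothing more can be done
```

I parked the motor in the spare tray, then moved the wheel to the disc tray, the battery holder to the wide-block tray and the motor to the bar tray. I handed the job in after about 45 s of the 115 s allowed; no verdict is reported.

**Setting down:** every part went down slowly until light contact, with the wrist force reading about 4 N, and only then was released.

**Final position:** a depth picture put each part's middle within about 4 mm of its pocket's centre (limit 40 mm). The top heights were 26.6, 29.4 and 25.7 mm for the motor, wheel and battery holder, against 27, 29 and 27 mm expected.

**Last pictures:** both cameras showed all three parts flat, the spare tray empty and the arm clear.

**Checks that fell short:** the first picture after parking the motor was blocked by the arm. Later pictures showed it lying properly in the spare tray. The wheel's centre came out 2–3 mm apart by two methods before the grasp, which was harmless. No check failed.

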